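Free the circle stencil from its spray holder and lay it on the drying rack

TASK

The aluminium stencil with the round holes is clamped in its holder under a spring-loaded finger. Lift that finger by its black roller knob until it snaps open and stays up, without shifting the stencil, then lift the stencil out and lay it flat across both bars of the drying rack, centred on the rack and square to the bars. Leave the finger open, and leave the other stencil, the one with the rectangular slots, clamped where it is.

Things in the scene. Friction and masses are not known exactly. Their poses are not given: they have to be found in the camera images.
- circle_stencil: Aluminium plate 160 x 50 x 6 mm (x, y, z), 0.11 kg, round holes of 34, 26, 18 mm at x = -55, -12, 24 mm. Origin: centre of its underside; z up; x points to its finger's hinge. It lies on a black block 30 mm wide, 36 mm high (end lip 3 mm higher): the long edges overhang 10 mm, to grip across the width at the middle. The holder's base below, 70 mm wide, has its top 8 mm above the table.
- circle_knob (a point): Centre of the black roller knob (20 mm diameter, 20 mm long along y) on the circle stencil's finger, over stencil x = 50 mm, 71 mm above the table. The hinge, along stencil y, is 55 mm ahead (stencil +x) and 20 mm below: the knob swings up and over to +x. Site z: vertical shut, tilted 1.9 rad fully open. The spring pulls it shut (4 N at the knob) below 0.9 rad, throws and holds it open beyond.
- drying_rack: Empty rack: plywood board 120 x 100 mm (x, y), top 8 mm above the table, with two flat steel bars 10 mm wide, 100 mm long, along y at x = -45 and +45 mm, tops 36 mm above the table. Origin: centre of its underside, z up. The stencil is to lie along the rack's x (either way round), overhanging both bars; the fingers fit between the bars.
- slot_stencil: The other stencil, to be left alone: the same plate, but with three rectangular slots 12 x 34 mm, clamped in an identical holder by an identical finger. Origin: centre of its underside; x points to its finger's hinge.
Mind the look-alikes: they are no part of the job. Leave any blue look-alike of the circle_stencil alone.

How it is judged (in metres and radians):
On the way:
1. the circle stencil's finger is open past 1.1 rad while the stencil still lies in its holder, moved less than 15 mm (angle between circle_knob's own z axis and vertical above 1.1 rad and distance of circle_stencil from where it was at the start of the episode below 0.015 m), for 0.2 s.
At the end, for the whole second after the job is handed in: The circle stencil rests flat on both rack bars (underside 36 +-4 mm above the table, tilt under 0.08 rad), centre within 20 mm of the rack's, length within 0.2 rad of the rack's x, at rest; its finger is open past 1.1 rad; the slot stencil has moved under 15 mm (horizontal distance between circle_stencil and drying_rack below 0.02 m and z of circle_stencil in the frame of drying_rack between 0.032 and 0.04 m and angle between the x axis of circle_stencil and the x axis of drying_rack, either way round below 0.2 rad and angle between circle_stencil's own z axis and vertical below 0.08 rad and linear speed of circle_stencil below 0.02 m/s and angle between circle_knob's own z axis and vertical above 1.1 rad and distance of slot_stencil from where it was at the start of the episode below 0.015 m); the robot touches nothing.
It fails at once if the slot stencil is shifted by more than 15 mm (distance of slot_stencil from where it was at the start of the episode above 0.015 m).
It also fails if it takes over 51 s, if anything falls off the work surface, if the arm or the gripper's body presses on something with over 40 N, if the wrist force passes 120 N, or if a joint passes its speed limit or range.

ROBOT

A 6-joint arm with a two-finger parallel gripper is mounted at the origin on the work surface. World frame = base frame: x ahead of the robot, y to its left, z up, the work surface at z = 0. Lengths are in mm, angles in rad, forces in N, time in s.
With the tool pointing down it reaches from about 275 to 1000 mm from the base axis. Payload 8.4 kg.
Tool frame: the origin (TCP) lies midway between the tips of the shut fingers; the grasp point (between the pads) lies 19 mm behind it; z points along the fingers, y is the line along which they close (so a half turn about z gives the same grasp; the last joint's range is limited). The gripper opens to 85 mm and grips with 20 to 120 N. Pads are 22 mm wide; open, the fingers measure 114 mm over their backs; the gripper's body (76 mm by 85 mm) begins 54 mm behind the grasp point. The pads swing forward as they close: fully open they stand 13 mm farther back than shut.
Start: joints at [1.264, 0.353, 1.633, -0, 1.155, -0.002], TCP at [187.563, 596.195, 231.281] pointing down, gripper open.
Joint ranges: [-2.63, 2.63], [-0.92, 2.1], [0.06, 2.66], [-1.3, 4.44], [0, 2.69], [-3.02, 3.02]. Speed limits (rad/s): [2.22, 2.22, 2.79, 3.14, 3.14, 3.14].

INTERFACE

Orientations are given as [roll, pitch, yaw] about the fixed x, y, z axes, in that order (R = Rz(yaw) Ry(pitch) Rx(roll)).
In Python, from rig import r gives the robot as it stands.
- The arm moves only by the shell command python3 -m inch 'ROWS' [OPENING] [FORCE]. ROWS is JSON, a list that holds one entry, the list of rows, each a list of 6 numbers: the shift along the tool's x, y, z scaled (see below), then the turn, a rotation vector about the tool's x, y, z scaled (see below). In form: [[[tx, ty, tz, wx, wy, wz], ...]]. A call has 1 to 8 rows; each row is the pose to reach, as a shift and turn from the pose commanded when the call began, along the tool's axes at that moment, turning the shorter way round; what a row does not reach only later rows make up. The controller multiplies each number of a shift by 20 cm and each number of a turn by pi rad. A row lasts 1/12 s, in which the tool goes at most 41.7 mm and 7.16 degrees, less where a joint would pass 70% of its speed; a pose out of reach is approached as far as the arm can. A call with a number of a shift or a turn outside -1 to 1 is refused whole. A call with a gripper value outside its range is refused whole. OPENING is the gripper's target within -1 to 1 (fully open at 1, half-way at 0, shut at -1), set as the call begins (- or left out, the last holds). The fingers move at their own pace and stop on an object; FORCE is the grip in N (left out, the last holds). Time passes only in rows, so rows that repeat a pose let the fingers close. It gives the time, the measured TCP pose, the force, the opening and the grip force at its end, in the units of the state.
- r.sense(): the state, without advancing time (a new reading comes with each control period).
- r.grab_frame(name): name is "scene" or "top" or "wrist"; returns the picture (480x640x3 uint8, red, green, blue); there is no depth.
- r.camera_info(name): a dict with "K" (3x3 intrinsics, pixels), "distortion" ([k1, k2, p1, p2, k3] as OpenCV has them; the pictures are not rectified), "rvec" (rotation vector, rad) and "tvec" (3), from world to camera coordinates, as OpenCV has them; the wrist camera has in their place "mount" (4x4, takes a point from camera to tool coordinates, whose origin is the TCP and whose axes are the flange's). Camera axes: x right, y down, z forward; pixel columns grow to the right and rows downward; lengths in mm; the calibration is good to about 2 mm. A picture is of the moment at which its call begins: read the wrist's pose just before it. camera_info takes no time and is no camera call.
- r.sign_off(): hands the job in; it is judged then, once.
The state is a dict: "clock": time; "qpos": joint angles; "qvel": joint speeds; "joint_efforts": joint torques, N m; "eef_pos": TCP position; "tcp_rot": TCP orientation; "contact_force": force on the tool from outside, world axes, zero at the start; "wrist_torque": the same for the moment, N m; "opening": opening from 0.0 (shut) to 1.0 (fully open); "grasp_force": force on a finger pad.
Only numpy, scipy, OpenCV 4.12 (cv2) and the standard library are available. Lean on these libraries where they do the work, as an engineer would, in place of code of your own. Each camera call takes 0.05 s, during which the arm holds its last target. There are 200 camera calls.

## Working session

There is one attempt and no reset: what is moved stays moved. The work goes in short steps, Python scripts to look and compute and a shell command to move; the robot and the scene stay as the last step left them, time stands still between calls to the robot, and variables do not carry over. Pictures are saved under pics/ and viewed, at most 14 in all, crops included, and the job is handed in when it is done.

```bash
mkdir -p pics; ls; python3 - <<'E'
from rig import r
import cv2
s=r.sense();print(s)
for n in("top","scene"):
    cv2.imwrite(f"pics/{n}0.png",r.grab_frame(n)[:,:,::-1]);print(r.camera_info(n))
print(r.camera_info("wrist"))
E
```

```text
pics
{'clock': 0.0, 'qpos': array([ 1.26359934e+00,  3.53645311e-01,  1.63413178e+00,  2.75282191e-06,
        1.15521941e+00, -2.44433437e-03]), 'qvel': array([-9.31715491e-04,  5.10643297e-05,  3.61320084e-04,  1.12449848e-03,
       -1.03534699e-03, -1.11580149e-03]), 'joint_efforts': array([ 6.22745065e-04, -6.05263567e+01, -3.42072415e+01,  2.01755847e-04,
        9.30825539e-03,  5.69188430e-06]), 'eef_pos': array([187.41585468, 595.73397235, 230.56447216]), 'tcp_rot': array([-3.14018882e+00, -5.94839056e-06,  2.83683888e+00]), 'contact_force': array([-0.30388707,  0.07906129, -0.1986664 ]), 'wrist_torque': array([-0.02363329, -0.01678682, -0.01479591]), 'grasp_force': 0.0, 'opening': 1.0039720215275676}
{'K': array([[451.34733279,   0.        , 319.27337602],
       [  0.        , 451.34733279, 243.12656198],
       [  0.        ,   0.        ,   1.        ]]), 'distortion': array([-0.11407336,  0.        ,  0.        ,  0.        ,  0.        ]), 'rvec': array([ 2.17266884, -2.15236216,  0.08893073]), 'tvec': array([-34.96383917, 393.99235086, 974.522003  ])}
{'K': array([[59
[... 240 characters left out ...]
 array([ 0.90354131,  2.59436799, -0.9925966 ]), 'tvec': array([ 324.40568442, -100.9702074 , 1203.7500956 ])}
{'K': array([[426.62542474,   0.        , 321.58283672],
       [  0.        , 426.62542474, 232.97232041],
       [  0.        ,   0.        ,   1.        ]]), 'distortion': array([0.0066222, 0.       , 0.       , 0.       , 0.       ]), 'mount': array([[-7.62602081e-04, -9.56948403e-01, -2.90257081e-01,
         7.37543437e+01],
       [ 9.99999593e-01, -8.69459220e-04,  2.39187413e-04,
        -8.35224724e-01],
       [-4.81256708e-04, -2.90256781e-01,  9.56948677e-01,
        -1.42131544e+02],
       [ 0.00000000e+00,  0.00000000e+00,  0.00000000e+00,
         1.00000000e+00]])}
```

View pics/top0.png

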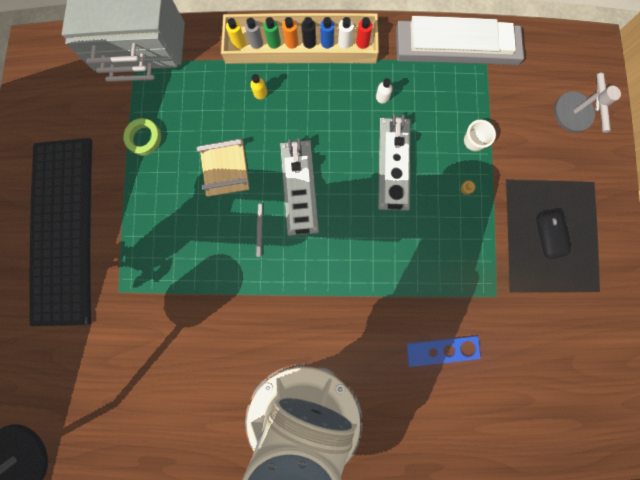

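View pics/scene0.png

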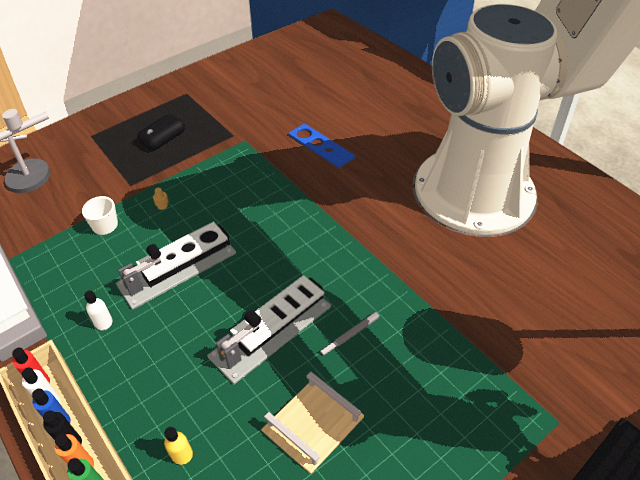

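The top view shows the circle stencil's holes at about (397,192), (397,173) and (397,157), its knob at about (399,141), and the rack near (223,168). The scene view shows the same holes at about (209,237), (188,248) and (171,257), with the knob at (153,251). Next I zoom in on both views and triangulate these points.

```bash
cat > h.py <<'E'
import numpy as np, cv2
from rig import r
from scipy.spatial.transform import Rotation as R
def cam(n):
    c=r.camera_info(n);K,d=c["K"],c["distortion"]
    if n=="wrist":
        s=r.sense();T=np.eye(4);T[:3,:3]=R.from_euler("xyz",s["tcp_rot"]).as_matrix();T[:3,3]=s["eef_pos"]
        M=np.linalg.inv(T@c["mount"]);return K,d,M[:3,:3],M[:3,3]
    return K,d,cv2.Rodrigues(c["rvec"])[0],c["tvec"]
def ray(c,uv):
    K,d,A,t=c
    p=cv2.undistortPoints(np.array([[uv]],float),K,d).ravel()
    return -A.T@t, A.T@np.array([p[0],p[1],1])
def onz(c,uv,z):
    o,v=ray(c,uv);return o+v*(z-o[2])/v[2]
def tri(c1,u1,c2,u2):
    o1,a=ray(c1,u1);o2,b=ray(c2,u2)
    k=np.linalg.lstsq(np.c_[a,-b],o2-o1,rcond=None)[0]
    p,q=o1+a*k[0],o2+b*k[1];return (p+q)/2,np.linalg.norm(p-q)
def proj(c,P):
    K,d,A,t=c;return cv2.projectPoints(np.array([P],float),cv2.Rodrigues(A)[0],t,K,d)[0].ravel()
E
python3 - <<'E'
from h import *
t,s=cam("top"),cam("scene")
print("tcp",proj(t,r.sense()["eef_pos"]),proj(t,[0,0,0]))
for n,a,b in(("big",(397,192),(209,237)),("mid",(397,173),(188,248)),("small",(397,157),(171,257)),("knob",(399,141),(153,251)),):
    print(n,tri(t,a,s,b))
a=cv2.imread("pics/top0.png");b=cv2.imread("pics/scene0.png")
o=np.vstack([np.hstack([cv2.resize(a[100:220,370:430],None,fx=5,fy=5,interpolation=2)[:300*2,:][:600],]) ])
A=cv2.resize(a[105:220,370:425],None,fx=5,fy=5,interpolation=2)
B=cv2.resize(a[130:205,190:255],None,fx=5,fy=5,interpolation=2)
C=cv2.resize(b[215:315,110:245],(500,370),interpolation=2)
o=np.zeros((575,800,3),np.uint8);o[:,:275]=A;o[:370,275:775]=C;cv2.imwrite("pics/z1.png",o)
E
```

```text
tcp [-19.2498342  339.23532216] [303.38427858 422.17391505]
big (array([ 505.9243649 , -200.21773138,   35.16052665]), np.float64(2.6384793125759782))
mid (array([ 549.32968956, -201.21649162,   34.73708071]), np.float64(1.3810506246262064))
small (array([ 584.96149826, -201.1756161 ,   36.16579552]), np.float64(2.394683397363504))
knob (array([ 611.23687355, -201.33718879,   71.34958644]), np.float64(0.3359656443885437))
```

View pics/z1.png

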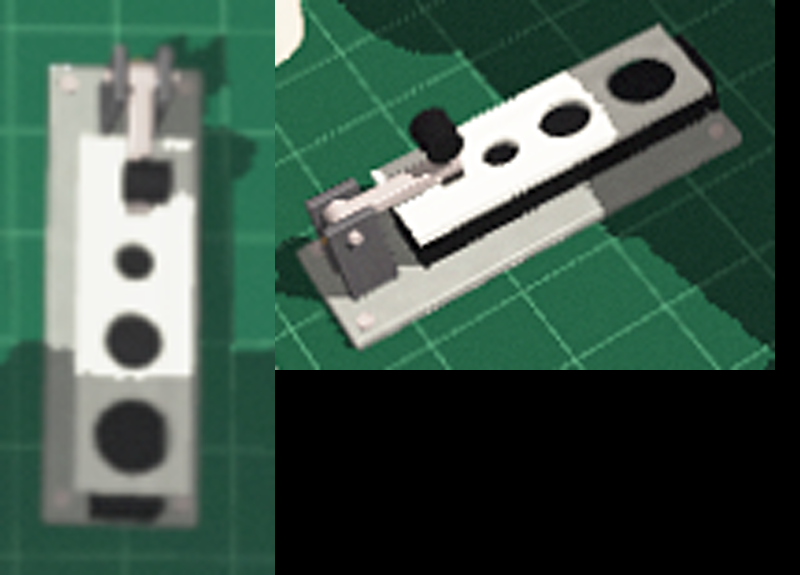

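The crop shows both views agreeing: stencil x is along world +x, and the triangulated spacings match the drawing. Next I measure the rack and get sub-pixel hole centres.

```bash
python3 - <<'E'
from h import *
t=cam("top");a=cv2.imread("pics/top0.png")
g=cv2.cvtColor(a,cv2.COLOR_BGR2GRAY)
def holes(x0,x1,y0,y1):
    m=(g[y0:y1,x0:x1]<75).astype(np.uint8)
    n,l,st,ce=cv2.connectedComponentsWithStats(m)
    for i in range(1,n):
        if 15<st[i][4]<400: print(st[i],ce[i]+[x0,y0],onz(t,ce[i]+[x0,y0],42).round(1))
holes(385,410,135,207)
hsv=cv2.cvtColor(a,cv2.COLOR_BGR2HSV)[130:205,190:258]
m=(hsv[:,:,1]<70).astype(np.uint8);  # grey bars
n,l,st,ce=cv2.connectedComponentsWithStats(m);
for i in range(1,n):
    if st[i][4]>40:
        pts=np.argwhere(l==i)[:,::-1].astype(np.float32)+[190,130]
        rc=cv2.minAreaRect(pts.astype(np.float32));print(rc,onz(t,rc[0],36).round(1))
B=cv2.resize(a[130:205,190:258],None,fx=7,fy=7,interpolation=2);cv2.imwrite("pics/z2.png",B)
E
```

```text
[10  2  9  8 64] [399.     140.8125] [ 621.4 -206.    42. ]
[ 9 20  6  5 26] [396.5 157. ] [ 584.2 -199.9   42. ]
[ 7 34 10  9 69] [396.13043478 172.97101449] [ 548.  -198.6   42. ]
[  4  50  14  14 155] [395.86451613 191.84516129] [ 505.8 -197.5   42. ]
[ 3 69 15  3 44] [394.84090909 205.02272727] [ 476.6 -195.    42. ]
((219.2203369140625, 145.19622802734375), (7.1429762840271, 46.68815231323242), 79.5625228881836) [611.8 195.5  36. ]
((223.44796752929688, 184.16183471679688), (6.842573165893555, 45.54113006591797), 81.25383758544922) [522.2 182.3  36. ]
```

View pics/z2.png

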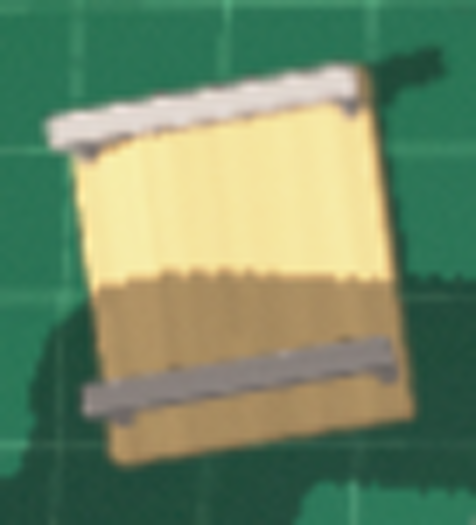

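The crop shows both rack bars cleanly, with centres near (219,145) and (223,184). That gives a rack centre of about (567,189), yaw of about 0.15 and bar spacing of 90.6 mm, which matches the 90 mm given. Now I move to look from near, over the rack first.

```bash
cat >> h.py <<'E'
def go(pos,yaw,pitch=0):
    """shift/turn in inch units from the current pose to TCP pos, tool down with given yaw (pitch = extra turn about world y)"""
    s=r.sense();A=R.from_euler("xyz",s["tcp_rot"])
    B=R.from_euler("y",pitch)*R.from_euler("xyz",[np.pi,0,yaw])
    print("at",s["clock"],s["eef_pos"].round(1),"dist",np.linalg.norm(pos-s["eef_pos"]).round(1))
    print("shift",(A.inv().apply(np.array(pos)-s["eef_pos"])/200).round(4),"turn",((A.inv()*B).as_rotvec()/np.pi).round(4))
E
python3 -c "
from h import *
go([420,430,250],3.14159); go([545,190,250],3.14159)"
```

```text
at 0.1 [187.4 595.8 230.6] dist 286.3
shift [-1.3581 -0.442  -0.0963] turn [-0.0004 -0.0001 -0.097 ]
at 0.1 [187.4 595.8 230.6] dist 541.2
shift [-2.3143 -1.3992 -0.0951] turn [-0.0004 -0.0001 -0.097 ]
```

```bash
A='[[[-0.78,-0.47,-0.05,0,0,0],[-0.78,-0.47,-0.05,0,0,0],[-0.78,-0.47,-0.05,0,0,0],[-0.78,-0.47,-0.05,0,0,0],[-0.78,-0.47,-0.05,0,0,0]]]' ; python3 -m inch '[[[-0.78,-0.47,-0.05,0,0,0],[-0.78,-0.47,-0.05,0,0,0],[-0.78,-0.47,-0.05,0,0,0],[-0.78,-0.47,-0.05,0,0,0],[-0.78,-0.47,-0.05,0,0,0]]]' 1 && python3 -m inch '[[[-0.78,-0.47,-0.05,0,0,0],[-0.78,-0.47,-0.05,0,0,0],[-0.78,-0.47,-0.05,0,0,0],[-0.78,-0.47,-0.05,0,0,0],[-0.78,-0.47,-0.05,0,0,0]]]' && python3 -m inch '[[[-0.75,-0.46,0,0,0,-0.097],[-0.75,-0.46,0,0,0,-0.097],[-0.75,-0.46,0,0,0,-0.097],[-0.75,-0.46,0,0,0,-0.097],[-0.75,-0.46,0,0,0,-0.097],[-0.75,-0.46,0,0,0,-0.097],[-0.75,-0.46,0,0,0,-0.097]]]'; python3 -c "
from h import *
s=r.sense();print(s['eef_pos'],s['tcp_rot'],abs(s['qvel']).max())
c=cam('wrist');np.savez('pics/w1.npz',A=c[2],t=c[3])
cv2.imwrite('pics/w1.png',r.grab_frame('wrist')[:,:,::-1])
go([560,-199,220],3.14159-0.03)"
```

```text
clock: 0.52
eef_pos: [310.4, 456.0, 241.2]
tcp_rot: [-3.14, 0.001, 2.835]
contact_force: [0.2, 0.5, -0.3]
opening: 1.003
grasp_force: 0.0
clock: 0.93
eef_pos: [431.2, 319.7, 251.4]
tcp_rot: [-3.141, 0.001, 2.835]
contact_force: [0.6, -0.2, 0.0]
opening: 1.002
grasp_force: 0.0
clock: 1.52
eef_pos: [544.3, 189.7, 250.7]
tcp_rot: [-3.142, -0.001, 3.139]
contact_force: [0.5, -0.2, -0.8]
opening: 1.0
grasp_force: 0.0
[544.27804052 189.6994831  250.74769112] [-3.14155363e+00 -1.10077550e-03  3.13920438e+00] 0.03708020312135306
at 1.5667 [543.7 190.5 250.8] dist 391.1
shift [-0.0838 -1.9475  0.1539] turn [ 0.     -0.0004  0.0092]
```

View pics/w1.png

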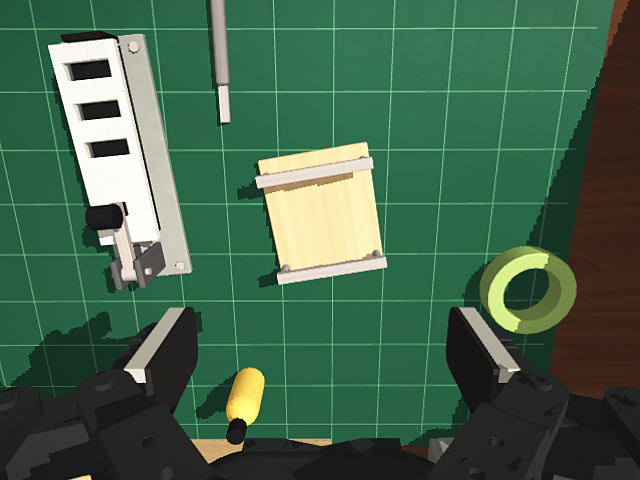

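The wrist view (image up points to the base) shows the rack with bars around (315,172) and (332,270), and the clamped slot stencil at the left. I measure the bars from this picture while moving on to the circle stencil.

```bash
python3 - <<'E'
from h import *
K,d,_,_=cam("wrist");z=np.load("pics/w1.npz");c=(K,d,z["A"],z["t"])
a=cv2.imread("pics/w1.png");h=cv2.cvtColor(a,cv2.COLOR_BGR2HSV)
x0,y0=245,135
m=((h[y0:290,x0:395,1]<60)&(h[y0:290,x0:395,2]>120)).astype(np.uint8)
n,l,st,ce=cv2.connectedComponentsWithStats(m);C=[]
for i in range(1,n):
    if st[i][4]>200:
        p=(np.argwhere(l==i)[:,::-1]+[x0,y0]).astype(np.float32)
        rc=cv2.minAreaRect(p);b=cv2.boxPoints(rc)
        w=np.array([onz(c,q,36) for q in b]);w2=onz(c,rc[0],36)
        C.append(w2);print(rc,w2.round(1),w[:,:2].round(1).tolist())
E
python3 -m inch '[[[0,-0.98,0.08,0,0,0.009],[0,-0.98,0.08,0,0,0.009],[0,-0.98,0.08,0,0,0.009],[0,-0.98,0.08,0,0,0.009],[0,-0.98,0.08,0,0,0.009]]]' && python3 -m inch '[[[-0.06,-0.96,0.08,0,0,0],[-0.06,-0.96,0.08,0,0,0],[-0.06,-0.96,0.08,0,0,0],[-0.06,-0.96,0.08,0,0,0],[-0.06,-0.96,0.08,0,0,0],[-0.06,-0.96,0.08,0,0,0]]]'; python3 -c "
from h import *
s=r.sense();print(s['eef_pos'],s['tcp_rot'],abs(s['qvel']).max())
c=cam('wrist');np.savez('pics/w2.npz',A=c[2],t=c[3])
cv2.imwrite('pics/w2.png',r.grab_frame('wrist')[:,:,::-1])"
```

```text
((314.0074462890625, 171.39561462402344), (13.759360313415527, 118.86869049072266), 80.0594253540039) [524.4 182.7  36. ] [[527.2, 132.5], [510.5, 230.3], [521.7, 232.6], [538.7, 134.0]]
((324.15484619140625, 228.18356323242188), (98.52188873291016, 110.6429443359375), 79.91940307617188) [574.  191.1  36. ] [[539.5, 137.7], [523.4, 229.5], [610.4, 247.5], [628.9, 149.4]]
clock: 1.98
eef_pos: [543.1, -6.6, 235.0]
tcp_rot: [-3.141, -0.001, 3.115]
contact_force: [0.4, 0.4, 0.6]
opening: 1.001
grasp_force: 0.0
clock: 2.48
eef_pos: [550.7, -200.7, 218.8]
tcp_rot: [-3.14, -0.0, 3.112]
contact_force: [0.5, 0.2, -0.2]
opening: 1.0
grasp_force: 0.0
[ 550.65473595 -200.67964327  218.78677565] [-3.14046794e+00 -2.02132938e-04  3.11174035e+00] 0.07066694368746995
```

View pics/w2.png

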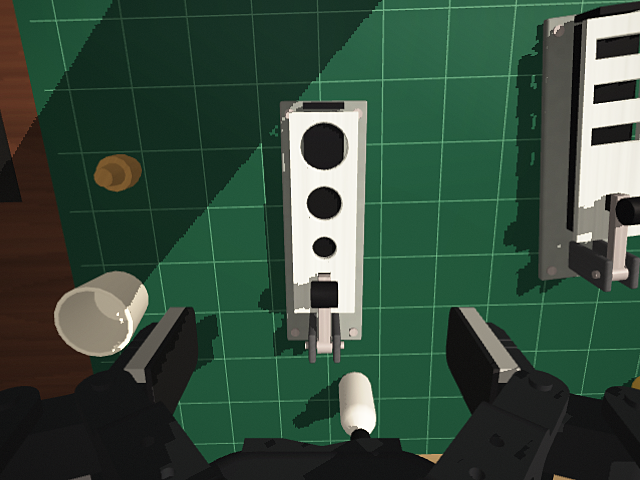

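The wrist view shows the circle stencil straight ahead, with holes at (324,146), (324,203) and (324,247) and the knob at (324,294). The rack comes out at about (568,190) with yaw about 0.17, which agrees with the top view. Now the holes and knob from here.

```bash
python3 - <<'E'
from h import *
K,d,_,_=cam("wrist");z=np.load("pics/w2.npz");c=(K,d,z["A"],z["t"])
g=cv2.cvtColor(cv2.imread("pics/w2.png"),cv2.COLOR_BGR2GRAY)
x0,y0=298,112
m=(g[y0:310,x0:350]<75).astype(np.uint8)
n,l,st,ce=cv2.connectedComponentsWithStats(m)
for i in range(1,n):
    if st[i][4]>200:
        u=st[i][:2]+st[i][2:4]/2-.5+[x0,y0];print(st[i],ce[i]+[x0,y0],onz(c,u,42).round(1),onz(c,u,71).round(1))
E
python3 -c "
from h import *
go([611,-201,120],3.1116)"
```

```text
[   5   11   41   47 1592] [323.29145729 145.78015075] [ 506.6 -199.3   42. ] [ 503.9 -199.2   71. ]
[  9  75  34  32 852] [323.72065728 202.51643192] [ 549.1 -200.1   42. ] [ 542.5 -200.    71. ]
[ 15 125  23  20 352] [323.92613636 246.70170455] [ 584.6 -200.8   42. ] [ 574.8 -200.6   71. ]
[ 13 169  27  27 712] [323.82162921 294.01685393] [ 625.5 -202.    42. ] [ 611.9 -201.7   71. ]
at 2.5333 [ 550.5 -198.5  218.9] dist 115.9
shift [-0.3031 -0.0037  0.4941] turn [ 0.0001 -0.0002 -0.    ]
```

```bash
python3 -m inch '[[[-0.305,-0.015,0.3,0,0,-0.003],[-0.305,-0.015,0.3,0,0,-0.003],[-0.305,-0.015,0.55,0,0,-0.003],[-0.305,-0.015,0.55,0,0,-0.003],[-0.305,-0.015,0.55,0,0,-0.003],[-0.305,-0.015,0.55,0,0,-0.003],[-0.305,-0.015,0.55,0,0,-0.003]]]' -0.2;  python3 -c "
from h import *
go([611.5,-201.5,53],3.1216)"
```

```text
clock: 3.12
eef_pos: [612.5, -202.0, 111.6]
tcp_rot: [-3.141, 0.002, 3.124]
contact_force: [-0.6, 0.1, 0.7]
opening: 0.397
grasp_force: 0.0
at 3.1167 [ 612.5 -202.   111.6] dist 58.6
shift [0.0059 0.0025 0.2929] turn [-0.0002  0.0007  0.0006]
```

```bash
python3 -m inch '[[[0.005,0.002,0.15,0,0,0],[0.005,0.002,0.29,0,0,0],[0.005,0.002,0.29,0,0,0],[0.005,0.002,0.29,0,0,0]]]' && python3 -m inch '[[[0,0,0,0,0,0],[0,0,0,0,0,0],[0,0,0,0,0,0],[0,0,0,0,0,0],[0,0,0,0,0,0],[0,0,0,0,0,0]]]' -1 30; python3 -c "
from h import *
c=cam('wrist')
cv2.imwrite('pics/w3.png',cv2.resize(r.grab_frame('wrist')[100:,:,::-1],None,fx=1,fy=1))
o=r.sense();print(o['eef_pos'])
K=np.array([611.5,-201.5])
for p in (.25,.5,.75,1.0,1.15,1.2):
    h0=np.arctan2(20,-55);q=58.52*np.array([np.cos(h0-p),np.sin(h0-p)])-[-55,20];print(p,(q/200).round(3))"
```

```text
clock: 3.45
eef_pos: [610.5, -202.0, 52.5]
tcp_rot: [3.141, -0.0, 3.123]
contact_force: [-0.4, -0.2, 0.8]
opening: 0.402
grasp_force: 0.0
clock: 3.95
eef_pos: [611.9, -201.3, 54.1]
tcp_rot: [3.141, 0.003, 3.122]
contact_force: [-1.0, 8.4, 3.0]
opening: 0.23
grasp_force: 32.7
[ 611.89725541 -201.27670066   54.10081191]
0.25 [0.033 0.065]
0.5 [0.082 0.12 ]
0.75 [0.142 0.161]
1.0 [0.211 0.185]
1.15 [0.254 0.192]
1.2 [0.269 0.193]
```

View pics/w3.png

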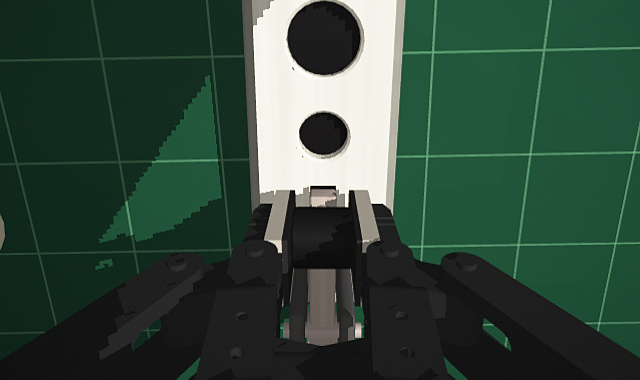

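The picture shows the pads closed on both ends of the black roller, around (325,238), and the stencil undisturbed. Next is the lift along the hinge arc.

```bash
python3 -m inch '[[[-0.014,0,-0.034,0,0,0],[-0.033,0,-0.065,0,0,0],[-0.055,0,-0.095,0,0,0],[-0.082,0,-0.12,0,0,0],[-0.11,0,-0.142,0,0,0],[-0.142,0,-0.161,0,0,0],[-0.175,0,-0.175,0,0,0],[-0.211,0,-0.185,0,0,0]]]' && python3 -m inch '[[[-0.022,0,-0.005,0,0,0],[-0.043,0,-0.007,0,0,0],[-0.058,0,-0.008,0,0,0],[-0.058,0,-0.008,0,0,0]]]'; python3 -c "
from h import *
cv2.imwrite('pics/w4.png',r.grab_frame('wrist')[:,:,::-1])"
```

```text
clock: 4.67
eef_pos: [651.3, -202.0, 89.9]
tcp_rot: [3.14, -0.004, 3.122]
contact_force: [-7.8, 5.6, 2.1]
opening: 0.229
grasp_force: 29.2
clock: 5.0
eef_pos: [665.0, -202.4, 92.2]
tcp_rot: [3.141, 0.001, 3.123]
contact_force: [-3.6, 6.0, 2.8]
opening: 0.23
grasp_force: 29.6
```

View pics/w4.png

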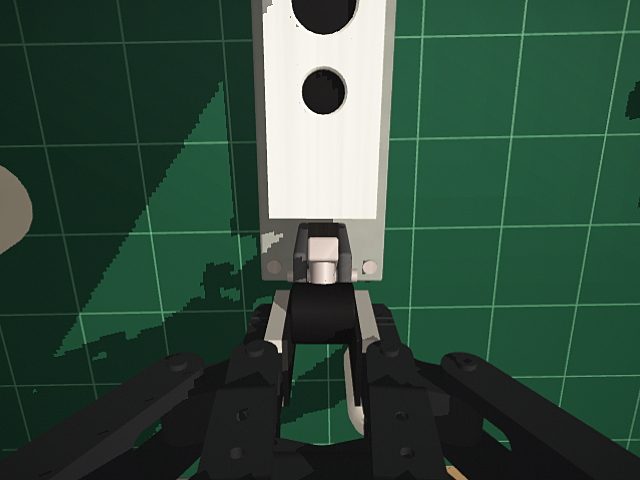

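The picture shows the knob still in the pads at about (325,315), now above the hinge (about 1.2 rad), and the stencil still in place. I release it, then rise.

```bash
python3 -m inch '[[[0,0,0,0,0,0],[0,0,0,0,0,0],[0,0,0,0,0,0],[0,0,0,0,0,0]]]' -0.2 && python3 -m inch '[[[0,0,-0.3,0,0,0],[0,0,-0.4,0,0,0],[0.25,0,-0.4,0,0,0],[0.52,0,-0.4,0,0,0],[0.52,0,-0.4,0,0,0],[0.52,0,-0.4,0,0,0],[0.52,0,-0.4,0,0,0]]]' 1; python3 - <<'E'
from h import *
s=r.sense();print(s['eef_pos'],s['tcp_rot'])
c=cam('wrist');a=r.grab_frame('wrist')[:,:,::-1]
cv2.imwrite('pics/w5.png',a)
g=cv2.cvtColor(np.ascontiguousarray(a),cv2.COLOR_BGR2GRAY)
m=(g[0:330,250:400]<75).astype(np.uint8)
n,l,st,ce=cv2.connectedComponentsWithStats(m)
for i in range(1,n):
    if st[i][4]>200:
        u=st[i][:2]+st[i][2:4]/2-.5+[250,0];print(st[i],onz(c,u,42).round(1))
E
```

```text
clock: 5.38
eef_pos: [665.1, -203.6, 90.9]
tcp_rot: [-3.141, 0.002, 3.123]
contact_force: [-0.0, -0.4, 0.0]
opening: 0.402
grasp_force: 0.0
clock: 5.97
eef_pos: [560.1, -201.6, 170.8]
tcp_rot: [-3.141, 0.001, 3.122]
contact_force: [-0.1, -0.3, 0.4]
opening: 0.998
grasp_force: 0.0
[ 560.0925577  -201.55543823  170.76186242] [-3.14109681e+00  1.22184054e-03  3.12180599e+00]
[    0     0   144   330 15053] [ 523.2 -201.7   42. ]
[126  63  18  73 202] [ 484.5 -162.8   42. ]
[  52  110   47   56 2229] [ 506.5 -199.2   42. ]
[123 139  19  65 928] [ 528.1 -163.4   42. ]
[142 139   8  65 413] [ 528.3 -154.8   42. ]
[  55  186   40   38 1167] [ 549.1 -200.3   42. ]
[ 120  207   20   60 1050] [ 571.7 -164.1   42. ]
[140 207  10  59 526] [ 571.5 -154.2   42. ]
[ 61 245  27  23 472] [ 584.7 -201.3   42. ]
[ 118  269   20   55 1005] [ 615.  -164.7   42. ]
[139 269  11  54 572] [ 614.9 -153.2   42. ]
```

View pics/w5.png

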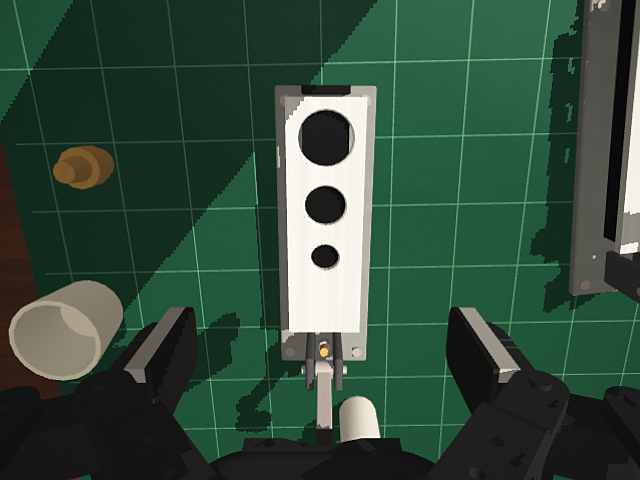

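The picture shows the finger swung fully over behind the hinge, around (323,395), and the stencil lying free with its centre at (561,-200.6). Now I descend and grip across its middle.

```bash
python3 -m inch '[[[-0.005,-0.002,0.2,0,0,0],[-0.005,-0.002,0.4,0,0,0],[-0.005,-0.002,0.55,0,0,0],[-0.005,-0.002,0.66,0,0,0],[-0.005,-0.002,0.76,0,0,0],[-0.005,-0.002,0.76,0,0,0],[-0.005,-0.002,0.76,0,0,0]]]' 0.6; python3 -c "
from h import *
go([561,-200.6,18],3.1166)"
```

```text
clock: 6.6
eef_pos: [561.9, -201.4, 16.9]
tcp_rot: [3.141, -0.002, 3.123]
contact_force: [0.1, 0.5, 0.8]
opening: 0.798
grasp_force: 0.0
at 6.6 [ 561.9 -201.4   16.9] dist 1.6
shift [ 0.0045  0.0041 -0.0053] turn [ 0.0002 -0.0005  0.002 ]
```

```bash
python3 -m inch '[[[0.004,0.004,0,0,0,0.002],[0.004,0.004,0,0,0,0.002],[0.004,0.004,0,0,0,0.002],[0.004,0.004,0,0,0,0.002],[0.004,0.004,0,0,0,0.002],[0.004,0.004,0,0,0,0.002]]]' -1 50 && python3 -m inch '[[[0,0,-0.05,0,0,0],[0,0,-0.15,0,0,0],[0,0,-0.3,0,0,0],[0,0,-0.5,0,0,0],[0,0,-0.65,0,0,0],[0,0,-0.65,0,0,0],[0,0,-0.65,0,0,0]]]'; python3 - <<'E'
from h import *
c=cam('wrist');a=r.grab_frame('wrist')[:,:,::-1]
cv2.imwrite('pics/w6.png',a)
# rack at (568,190) yaw .168; stencil yaw -.027
go([568,190,147],r.sense()['tcp_rot'][2]+0.195)
E
```

```text
clock: 7.1
eef_pos: [562.0, -201.1, 19.5]
tcp_rot: [-3.141, 0.003, 3.116]
contact_force: [0.3, 1.2, 8.1]
opening: 0.569
grasp_force: 52.4
clock: 7.68
eef_pos: [561.8, -201.2, 150.5]
tcp_rot: [-3.14, 0.004, 3.116]
contact_force: [0.0, -1.7, -2.2]
opening: 0.571
grasp_force: 52.2
at 7.7333 [ 560.6 -200.8  148.7] dist 390.9
shift [0.0124 1.9542 0.0075] turn [-0.0002  0.0003 -0.0621]
```

View pics/w6.png

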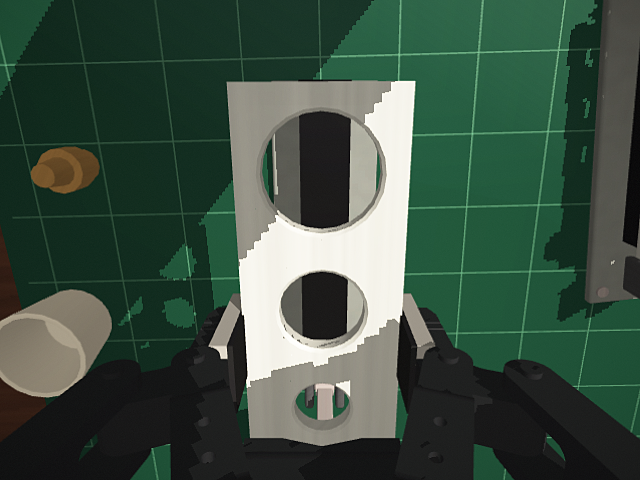

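The picture shows the stencil held level and centred, its holes at (323,170), (323,310) and (323,403) lined up with the tool. I carry it to the rack.

```bash
python3 -m inch '[[[0,0.12,-0.05,0,0,0],[0,0.3,-0.05,0,0,0],[0,0.5,-0.05,0,0,0],[0,0.7,-0.05,0,0,0],[0,0.9,-0.05,0,0,0],[0,0.98,-0.05,0,0,0]]]' && python3 -m inch '[[[0,0.15,0,0,0,-0.02],[0,0.35,0,0,0,-0.04],[0.01,0.55,0,0,0,-0.062],[0.01,0.75,0,0,0,-0.062],[0.01,0.9,0,0,0,-0.062],[0.01,0.97,0,0,0,-0.062],[0.01,0.97,0,0,0,-0.062]]]'; python3 - <<'E'
from h import *
go([568,190,80],-2.972)
c=cam('wrist');a=np.ascontiguousarray(r.grab_frame('wrist')[:,:,::-1]);s=r.sense()
cv2.imwrite('pics/w7.png',a)
ct=cam('top');cv2.imwrite('pics/top7.png',r.grab_frame('top')[:,:,::-1])
E
```

```text
clock: 8.23
eef_pos: [563.9, -0.8, 156.0]
tcp_rot: [3.14, -0.004, 3.118]
contact_force: [-0.2, -0.1, -1.0]
opening: 0.57
grasp_force: 52.4
clock: 8.82
eef_pos: [567.4, 191.6, 156.2]
tcp_rot: [3.141, -0.003, -2.969]
contact_force: [0.6, -0.1, -1.3]
opening: 0.572
grasp_force: 52.4
at 8.8167 [567.4 191.6 156.2] dist 76.2
shift [-0.0025 -0.0085  0.3808] turn [ 0.     -0.0008  0.0009]
```

```bash
python3 -m inch '[[[-0.002,-0.006,0.15,0,0,0],[-0.002,-0.006,0.3,0,0,0],[-0.002,-0.006,0.45,0,0,0],[-0.002,-0.006,0.56,0,0,0],[-0.002,-0.006,0.63,0,0,0],[-0.002,-0.006,0.63,0,0,0],[-0.002,-0.006,0.63,0,0,0]]]'; python3 - <<'E'
from h import *
go([568,190,20],-2.972)
c=cam('wrist');a=np.ascontiguousarray(r.grab_frame('wrist')[:,:,::-1])
t=r.grab_frame('top')[:,:,::-1]
o=np.zeros((480,800,3),np.uint8);o[:,:480]=a[:,80:560];o[:320,480:]=cv2.resize(t[120:215,175:270],(320,320),interpolation=2)
cv2.imwrite('pics/w8.png',o)
E
```

```text
clock: 9.5
eef_pos: [568.4, 186.3, 31.1]
tcp_rot: [-3.141, -0.003, -2.974]
contact_force: [-0.4, -0.2, -2.2]
opening: 0.575
grasp_force: 52.3
at 9.5 [568.4 186.3  31.1] dist 11.7
shift [-0.0013  0.0188  0.0554] turn [-0.0002 -0.0008 -0.0005]
```

View pics/w8.png

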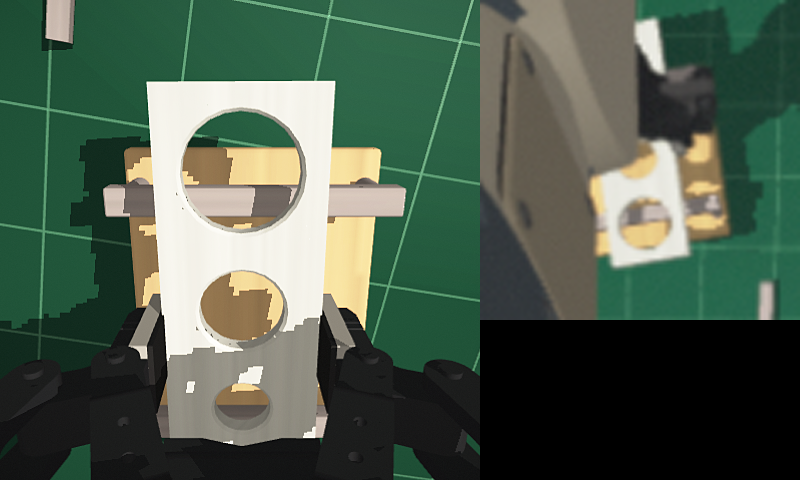

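The picture shows the stencil square across both bars. Its centre is about 12 px left of the bar centre at (254,200), which agrees with the measured 4 mm y error. I correct that and lower it.

```bash
python3 -m inch '[[[-0.001,0.018,0,0,0,0],[-0.001,0.018,0.02,0,0,0],[-0.001,0.018,0.035,0,0,0],[-0.001,0.018,0.048,0,0,0],[-0.001,0.018,0.055,0,0,0],[-0.001,0.018,0.055,0,0,0]]]'; python3 -c "
from h import *
go([568,190,19.5],-2.972)"
```

```text
clock: 10.1
eef_pos: [568.4, 191.6, 20.5]
tcp_rot: [-3.141, -0.001, -2.972]
contact_force: [-0.8, 0.6, -1.1]
opening: 0.578
grasp_force: 52.4
at 10.1 [568.4 191.6  20.5] dist 1.9
shift [ 0.0034 -0.0074  0.0049] turn [-0.     -0.0002  0.    ]
```

```bash
python3 -m inch '[[[0.001,-0.004,0.006,0,0,0],[0.001,-0.004,0.01,0,0,0],[0.001,-0.004,0.01,0,0,0]]]'
```

```text
clock: 10.35
eef_pos: [568.7, 190.8, 19.5]
tcp_rot: [3.142, 0.0, -2.972]
contact_force: [-2.3, -0.5, 5.9]
opening: 0.575
grasp_force: 53.0
```

Contact: +6 N vertical. I release gently, rise, and check.

```bash
python3 -m inch '[[[0,0,0,0,0,0],[0,0,0,0,0,0],[0,0,0,0,0,0],[0,0,0,0,0,0],[0,0,0,0,0,0]]]' 0.6 && python3 -m inch '[[[0,0,-0.1,0,0,0],[0,0,-0.25,0,0,0],[0,0,-0.45,0,0,0],[0,0,-0.65,0,0,0],[0,0,-0.85,0,0,0],[0,0,-0.95,0,0,0],[0,0,-0.95,0,0,0],[0,0,-0.95,0,0,0]]]'; python3 - <<'E'
from h import *
s=r.sense();c=cam('wrist');a=np.ascontiguousarray(r.grab_frame('wrist')[:,:,::-1])
sc=cam('scene');b=np.ascontiguousarray(r.grab_frame('scene')[:,:,::-1])
g=cv2.cvtColor(a,cv2.COLOR_BGR2HSV)
rack=np.array([568.3,190.2]);
o=np.zeros((480,800,3),np.uint8);o[:,:400]=a[:,120:520];o[:400,400:]=cv2.resize(b[210:480,100:370],(400,400))
cv2.imwrite('pics/w9.png',o)
np.savez('pics/w9.npz',A=c[2],t=c[3]);cv2.imwrite('pics/w9f.png',a)
for P in([568,190,42],[524,183,36]):print(proj(c,P)-[120,0])
E
```

```text
clock: 10.77
eef_pos: [568.7, 190.8, 18.8]
tcp_rot: [-3.142, 0.0, -2.972]
contact_force: [0.2, 0.5, 0.6]
opening: 0.805
grasp_force: 0.0
clock: 11.43
eef_pos: [569.3, 191.0, 210.2]
tcp_rot: [3.141, 0.003, -2.972]
contact_force: [-0.3, 0.8, -0.7]
opening: 0.8
grasp_force: 0.0
[201.47466094 204.76181967]
[202.13706198 143.14835564]
```

View pics/w9.png

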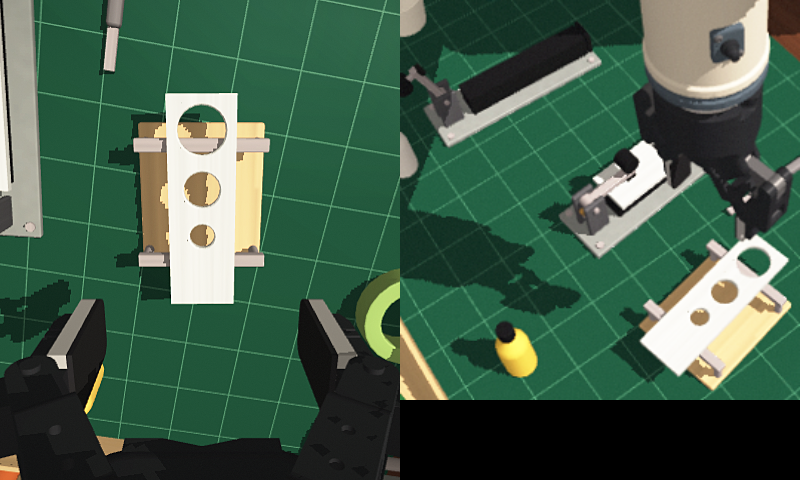

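The picture shows the stencil flat and square on both bars: near bar ends at columns 134 and 270, stencil centre near 201, and the mid hole where it should be. The finger is open, the slot stencil is still clamped, and the gripper is clear. Time to hand in.

```bash
python3 -c "
from rig import r
print(r.sign_off())"
```

```text
the job is handed in; nothing more can be done
None
```

The job is handed in (no verdict came back): in the last pictures the circle stencil lies flat, centred and square on both rack bars, its finger is open, and the slot stencil is still clamped.

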